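# Rock a jammed vial insert out of a dry-block heater

### The arm

A 6-joint arm with a two-finger parallel gripper is mounted at the origin on the work surface. World frame = base frame: x ahead of the robot, y to its left, z up, the work surface at z = 0. Lengths are in m, angles in degrees, forces in N, time in s.
With the tool pointing down it reaches from about 0.325 to 0.9 m from the base axis. Payload 6.1 kg.
Tool frame: the origin (TCP) lies at the very end of the fingers, on their centre line; the grasp point (between the pads) lies 19 mm behind it; x points along the fingers, y is the direction in which the jaws open and shut, and the axes are right-handed (so a half turn about x gives the same grasp; the last joint's range is limited). The gripper opens to 85 mm and grips with 20 to 120 N. Pads are 22 mm wide; open, the fingers measure 114 mm over their backs; the gripper's body (76 mm by 85 mm) begins 54 mm behind the grasp point. The pads swing forward as they close: fully open they stand 13 mm farther back than shut.
Start: joints at [-83.142, 12.628, 87.462, -0, 79.91, -7.225], TCP at [0.152, -0.606, 0.231] pointing down, gripper open.
Joint ranges: [-170.65, 170.65], [-52.31, 119.04], [5.05, 147.46], [-71.25, 251.25], [11.57, 151.72], [-153.62, 153.62]. Speed limits (degrees/s): [147.25, 147.25, 172.46, 180, 180, 180].

### API

Orientations are given as a 3x3 rotation matrix whose columns are the frame's x, y, z axes.
In Python, from workcell import ctrl, grab_frame, ticket gives the robot as it stands.
- The arm moves only by the tool step_arm, never from a script. Its argument "motion" is one flat list of numbers, 7 for each row, row after row: the shift along the tool's x, y, z in m, then the turn, a rotation vector about the tool's x, y, z in degrees, then the finger opening in m, from 0 to 0.0854. In form: [dx, dy, dz, wx, wy, wz, grip, dx, dy, dz, wx, wy, wz, grip, ...]. A call has 1 to 5 rows; each row shifts and turns the commanded pose from where the row before left it, along the tool's axes as they then stand; what a row does not reach is not made up. A row lasts 1/12 s, in which the tool goes at most 41.7 mm and 7.16 degrees, less where a joint would pass 70% of its speed; a pose out of reach is approached as far as the arm can. A call is refused whole if a number of a shift passes 0.0417 or a number of a turn 7.16, either way. A call with a gripper value outside its range is refused whole. The fingers move at their own pace and stop on an object; "newtons" is the grip in N (left out, the last holds). Time passes only in rows, so rows that do not move let the fingers close. It gives the time, the measured TCP pose, the force and the opening at its end, in the units of the state.
- ctrl.get_state(): the state, without advancing time (a new reading comes with each control period).
- grab_frame(name): name is "scene" or "top"; returns a dict with "img" (400x640x3 uint8, red, green, blue), "vertical_fov" (degrees; the focal length in pixels is half the picture's height over the tangent of half this angle, whatever the lens; pixels are square), "cx", "cy" (the principal point, pixels), "T" (4x4, takes a point from camera to world coordinates). Camera axes: x right, y down, z forward; pixel columns grow to the right and rows downward; lengths in m; the calibration is good to about 2 mm. A picture is of the moment at which its call begins. There is no depth.
- ticket.close_job(): hands the job in, once; it reports no verdict.
The state is a dict: "time_s": time; "joint_pos": joint angles; "joint_vel": joint speeds; "joint_efforts": joint torques, N m; "eef_pos": TCP position; "ee_rot": TCP orientation; "ft_force": force on the tool from outside, world axes, zero at the start; "wrist_torque": the same for the moment, N m; "width": opening from 0.0 (shut) to 1.0 (fully open).
Only numpy, scipy, OpenCV 4.12 (cv2) and the standard library are available. Lean on these libraries where they do the work, as an engineer would, in place of code of your own. Each camera call takes 0.05 s, during which the arm holds its last target. There are 200 camera calls.

### The job

The aluminium vial insert has jammed in the dry-block heater. Rock it from side to side by its post until it works free, without hauling the heater up off its base, then lift it out and stand it flat and upright in the shallow steel tray, letting go only once it is down. Leave the glassware and the other things around it where they are.

Things in the scene. Friction and masses are not known exactly. Their poses are not given: they have to be found in the camera images.
- insert: The jammed part: bare aluminium block 36 (x) x 80 (y) x 42 (z) mm with 8 dark vial holes and, at the centre of its top, an upright square post 18 x 18 mm, 62 mm tall (104 mm overall); about 0.36 kg. Origin: centre of its underside; z up along the post, y along its length. It sits in the heater's well, 10 mm standing proud of the heater's top.
- post_top (a point): Centre of the top of the insert's post, 104 mm above the insert's underside. The post is the only place to grip the insert.
- end_p (a point): The teeth on the insert's +y end, 42 mm from its middle, 16 mm above its underside. Each end has a few rows of 2 mm saw teeth, 7 mm apart in height, under a stiff sprung catch. An end rises past a catch one tooth at a time (about 7 mm of rise and 15 to 25 N each) and does not fall back. Both ends at once resist more than the heater weighs: a straight pull lifts the heater.
- end_m (a point): The like teeth on its -y end. Tilting the insert in its y-z plane (one end up 7 to 10 mm, about 0.1 rad, the other held down by its catch), then the other way, walks it up by a tooth at each end. How many times is needed must be felt: while teeth are still caught a small lift meets well over 11 N, once they are all past it moves up with only its own weight, already held.
- well (a point): Centre of the floor of the heater's well, on which the insert stands. The well is 39 (x) x 90 (y) mm and 32 mm deep; the heater's top is 32 mm above this point, its casing 110 (x) x 170 (y) mm. The catches are at the well's two short sides (+y and -y ends), 20 mm above this floor. Axes turn with the heater; y is the long way.
- heater (a joint): How far the white-topped, blue-bottomed heater (about 2.6 kg) has been lifted off its fixed base plate, in m: 0 = standing on it. It cannot slide or tip, only rise, and drops back by its own weight.
- tray: Shallow open steel tray, 150 (x) x 170 (y) mm outside, 16 mm high, walls and floor 3 mm. Origin: centre of its underside; fixed to the bench, to the left or right of the heater.
- rack: White vial rack with small capped vials, 110 (x) x 150 (y) x 46 mm, fixed, on the other side of the heater from the tray. Origin: centre of its underside. Bystander.
- solvent: Amber bottle, 64 mm across, 150 mm tall, loose bystander; origin at its underside.
- beaker: Glass beaker, 68 mm across, 85 mm tall, loose bystander; origin at its underside.
- vial_a: Crimp-capped glass vial, 23 mm across, 50 mm tall, loose bystander; origin at its underside.
- vial_b: A second such vial.
- jar: White jar with black lid, 60 mm across, 65 mm tall, loose bystander; origin at its underside.
- spanner: Steel spanner 150 mm long lying flat, loose bystander.

How it is judged:
By the outcome, as a careful person would: the job done as asked, in the order asked, and still so for the second after the job is handed in, with the robot touching nothing.
It also fails if it takes over 43 s, if anything falls off the work surface, if the arm or the gripper's body presses on something with over 40 N, if the wrist force passes 120 N, or if a joint passes its speed limit or range.

## Working session

There is one attempt and no reset: what is moved stays moved. The work goes in short steps, Python scripts to look and compute and a tool call to move; the robot and the scene stay as the last step left them, time stands still between calls to the robot, and variables do not carry over. Pictures are saved under pics/ and viewed, about 8 in all and at most 12, crops included, and the job is handed in when it is done.

Besides the shell and the picture viewer there is one more tool, called after "Request:" by a JSON object that holds its "method" and its "body", one argument or row to a line. step_arm: Moves the arm, as the interface text tells. Its arguments: {"type":"object","properties":{"motion":{"type":"array","items":{"type":"number"}},"newtons":{"type":"number"}},"required":["motion"]}

```bash
mkdir -p pics
python3 - <<'E'
from workcell import ctrl, grab_frame
import cv2,numpy as np
for n in("scene","top"):
    f=grab_frame(n); cv2.imwrite(f"pics/{n}0.png",f["img"][:,:,::-1]); np.savez(f"pics/{n}0.npz",**f)
    print(n,f["vertical_fov"],f["cx"],f["cy"],np.round(f["T"],4).tolist())
s=ctrl.get_state(); print({k:np.round(v,4).tolist() for k,v in s.items()})
E
```

```text
scene 42.05214602509384 314.3449905434789 204.02345823584508 [[-0.8901, 0.2819, -0.3582, 1.1307], [0.4558, 0.5561, -0.6949, 1.0627], [0.0033, -0.7818, -0.6235, 1.0231], [0.0, 0.0, 0.0, 1.0]]
top 50.120954860377466 321.97222945911614 204.6932845091537 [[-0.0285, -0.9897, 0.1399, 0.4797], [-0.9995, 0.0296, 0.0056, 0.0442], [-0.0097, -0.1397, -0.9901, 1.1761], [0.0, 0.0, 0.0, 1.0]]
{'time_s': 0.1, 'joint_pos': [-83.1426, 12.6711, 87.5198, -0.0014, 79.9125, -7.2238], 'joint_vel': [0.0308, -0.0325, -0.2239, 0.0261, 0.1078, 0.0094], 'joint_efforts': [0.001, -49.8246, -39.0546, -0.0002, 0.0057, 0.0], 'eef_pos': [0.152, -0.6057, 0.2303], 'ee_rot': [[-0.0002, 0.2433, -0.97], [0.0018, -0.9699, -0.2433], [-1.0, -0.0018, -0.0002]], 'ft_force': [0.6734, 1.0524, -0.4649], 'wrist_torque': [0.0461, 0.0, -0.0407], 'width': 1.0019}
```

View pics/scene0.png

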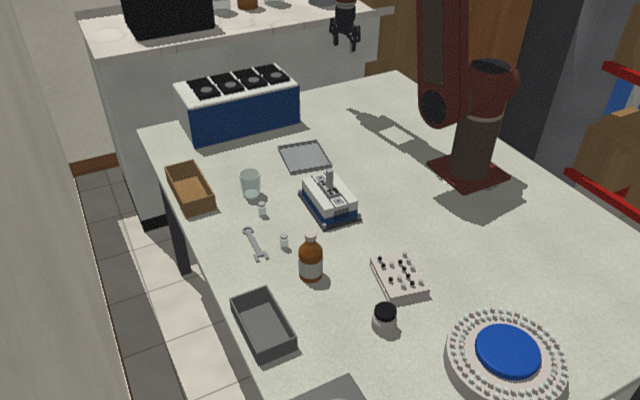

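View pics/top0.png

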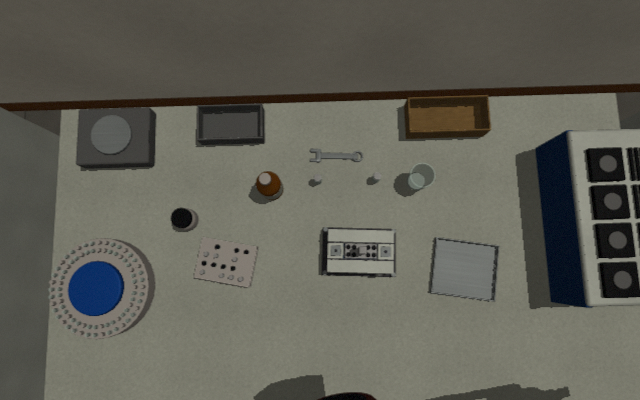

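The scene view shows the heater with its post at (328,180), and the tray at (304,156). In the top view the heater is at (360,252), the tray at (465,270) on the −y side, and the rack at (226,262). The glassware is all farther out in x.

Run:
```python
import cv2,numpy as np
a=cv2.imread("pics/top0.png")[215:305,310:510]; b=cv2.imread("pics/scene0.png")[135:235,260:400]
a=cv2.resize(a,None,fx=4,fy=4,interpolation=cv2.INTER_CUBIC)  # 800x360
cv2.imwrite("pics/ca.png",a)
cv2.imwrite("pics/cb.png",cv2.resize(b,None,fx=5,fy=5,interpolation=cv2.INTER_CUBIC))
```

```text
(no output)
```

View pics/ca.png

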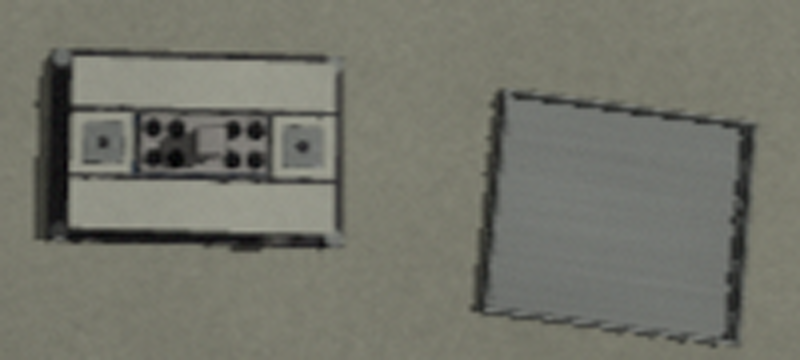

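View pics/cb.png

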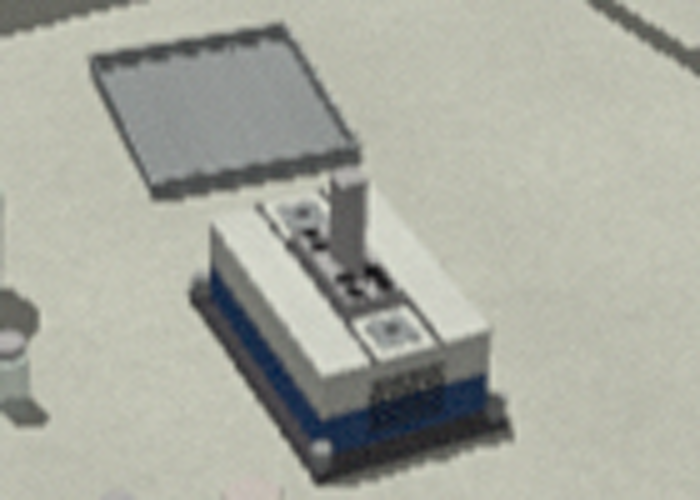

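Top crop (4×, offset 310,215): white top corners are near (70,55), (338,60), (338,238) and (70,235), the post top is near (212,140), and the tray corners are (500,92), (755,125), (738,345) and (475,310). Scene crop (5×, offset 260,135): heater top corners are (210,222), (322,378) and (490,328), and the post top is near (350,175).

```bash
cat > h.py <<'E'
import numpy as np
def cam(n):
    return np.load(f"pics/{n}.npz")
def ray(f,p):
    fl=200/np.tan(np.radians(float(f["vertical_fov"]))/2)
    d=f["T"][:3,:3]@np.array([(p[0]-f["cx"])/fl,(p[1]-f["cy"])/fl,1]); return f["T"][:3,3],d/np.linalg.norm(d)
def onz(f,p,z):
    o,d=ray(f,p); return o+d*(z-o[2])/d[2]
def tri(fa,pa,fb,pb):
    o1,d1=ray(fa,pa);o2,d2=ray(fb,pb)
    t=np.linalg.lstsq(np.c_[d1,-d2],o2-o1,rcond=None)[0]
    a,b=o1+t[0]*d1,o2+t[1]*d2; return (a+b)/2,np.linalg.norm(a-b)
E
python3 - <<'E'
from h import *
T,S=cam("top0"),cam("scene0")
t=lambda x,y:(310+(x-1.5)/4,215+(y-1.5)/4); s=lambda x,y:(260+(x-2)/5,135+(y-2)/5)
for n,a,b in[("++",(70,55),(322,378)),("+-",(338,60),(210,222)),("-+",(70,235),(490,328)),("post",(212,140),(350,175))]:
    p,e=tri(T,t(*a),S,s(*b));print(n,p.round(4),round(e,4))
for z in(.08,.09,.1):
  c=[onz(T,t(*a),z) for a in((70,55),(338,60),(338,238),(70,235))]
  print(z,np.mean(c,0).round(4),[np.linalg.norm(c[i]-c[i-1]).round(4) for i in range(4)], np.degrees(np.arctan2(*(c[1]-c[0])[:2])))
c=[onz(T,t(*a),.016) for a in((500,92),(755,125),(738,345),(475,310))]
print(np.round(c,4),np.mean(c,0).round(4),[np.linalg.norm(c[i]-c[i-1]).round(4) for i in range(4)])
c=[onz(S,s(*a),.016) for a in((157,190),(358,152),(283,28),(95,60))]
print(np.round(c,4),np.mean(c,0).round(4))
for z in(.15,.16,.17,.18): print(z,onz(T,t(212,140),z).round(4),onz(S,s(350,175),z).round(4))
E
```

```text
++ [0.5728 0.0394 0.0713] 0.0019
+- [ 0.563  -0.1328  0.0688] 0.0059
-+ [0.4592 0.0419 0.0694] 0.0015
post [ 0.5123 -0.0434  0.1438] 0.0037
0.08 [ 0.5121 -0.0445  0.08  ] [np.float64(0.1141), np.float64(0.1717), np.float64(0.1126), np.float64(0.1692)] -177.24931209490452
0.09 [ 0.5118 -0.0437  0.09  ] [np.float64(0.1131), np.float64(0.1702), np.float64(0.1116), np.float64(0.1677)] -177.24931209490452
0.1 [ 0.5115 -0.0429  0.1   ] [np.float64(0.112), np.float64(0.1686), np.float64(0.1106), np.float64(0.1662)] -177.24931209490455
[[ 0.5447 -0.2511  0.016 ]
 [ 0.5176 -0.4207  0.016 ]
 [ 0.3733 -0.3971  0.016 ]
 [ 0.4008 -0.2251  0.016 ]] [ 0.4591 -0.3235  0.016 ] [np.float64(0.1463), np.float64(0.1718), np.float64(0.1462), np.float64(0.1742)]
[[ 0.5448 -0.2459  0.016 ]
 [ 0.4028 -0.2246  0.016 ]
 [ 0.3748 -0.391   0.016 ]
 [ 0.5157 -0.4132  0.016 ]] [ 0.4595 -0.3187  0.016 ]
0.15 [ 0.5136 -0.0439  0.15  ] [ 0.5152 -0.0344  0.15  ]
0.16 [ 0.5133 -0.043   0.16  ] [ 0.5223 -0.0219  0.16  ]
0.17 [ 0.513  -0.0421  0.17  ] [ 0.5293 -0.0093  0.17  ]
0.18 [ 0.5127 -0.0413  0.18  ] [0.5364 0.0032 0.18  ]
```

Heater top comes out at z ≈ 0.070 and post top at ≈ 0.143, which agrees with the expected 72 mm difference. Post is at (0.513, −0.044), heater yaw ≈ −2.5°. Tray centre is ≈ (0.459, −0.321), yaw ≈ −9°. The approach stays at z = 0.23.

Request:
{"method": "step_arm", "body": {
  "motion": [0,0,0,5.5,0,0,0.0854,0,0,0,5.5,0,0,0.0854,0,0,0,5.6,0,0,0.0854,0,-0.034,-0.02,0,0,0,0.0854,0,-0.034,-0.02,0,0,0,0.0854]
}}

```text
time_s: 0.52
eef_pos: [0.1943, -0.5397, 0.2299]
ee_rot: [[-0.0, -0.047, -0.999], [0.002, -0.999, 0.047], [-1.0, -0.002, 0.001]]
ft_force: [1.4, -0.2, 1.2]
width: 0.999
```

Request:
{"method": "step_arm", "body": {
  "motion": [0,-0.034,-0.02,0,0,0,0.0854,0,-0.034,-0.02,0,0,0,0.0854,0,-0.034,-0.02,0,0,0,0.0854,0,-0.034,-0.02,0,0,0,0.0854,0,-0.034,-0.02,0,0,0,0.0854]
}}

```text
time_s: 0.93
eef_pos: [0.3028, -0.3727, 0.2309]
ee_rot: [[-0.0, -0.044, -0.999], [0.0, -0.999, 0.044], [-1.0, -0.0, 0.0]]
ft_force: [0.8, -0.2, -0.2]
width: 0.998
```

Request:
{"method": "step_arm", "body": {
  "motion": [0,-0.034,-0.02,0,0,0,0.0854,0,-0.034,-0.02,0,0,0,0.0854,0,-0.034,-0.02,0,0,0,0.0854,0,-0.034,-0.02,0,0,0,0.0854,0,-0.034,-0.02,0,0,0,0.0854]
}}

```text
time_s: 1.35
eef_pos: [0.4102, -0.2072, 0.2311]
ee_rot: [[-0.0, -0.044, -0.999], [0.0, -0.999, 0.044], [-1.0, -0.0, 0.0]]
ft_force: [0.4, -1.1, 0.0]
width: 1.0
```

Request:
{"method": "step_arm", "body": {
  "motion": [0,-0.034,-0.0195,0,0,0,0.0854,0,-0.034,-0.0195,0,0,0,0.0854,0,-0.034,-0.0195,0,0,0,0.0854,0,-0.034,-0.0195,0,0,0,0.0854,0,-0.03,-0.0175,0,0,0,0.0854]
}}

```text
time_s: 1.77
eef_pos: [0.5131, -0.045, 0.231]
ee_rot: [[-0.0, -0.043, -0.999], [0.0, -0.999, 0.043], [-1.0, -0.0, 0.0]]
ft_force: [0.9, -1.0, 0.1]
width: 1.0
```

Request:
{"method": "step_arm", "body": {
  "motion": [0.03,0,0,0,0,0,0.0854,0.03,0,0,0,0,0,0.0854,0,0,0,0,0,0,0.0854]
}}

```text
time_s: 2.02
eef_pos: [0.5084, -0.0456, 0.1649]
ee_rot: [[-0.011, -0.042, -0.999], [0.003, -0.999, 0.042], [-1.0, -0.002, 0.011]]
ft_force: [-1.9, 0.2, -1.1]
width: 1.005
```

```bash
cat > look.py <<'E'
import sys,cv2,numpy as np
from workcell import ctrl, grab_frame
n=sys.argv[1]; out=[]
for c,(x,y,w,h) in(("top",(310,200,130,100)),("scene",(275,115,130,100))):
    if len(sys.argv)>2: x,y=map(int,sys.argv[2 if c=="top" else 3].split(","))
    f=grab_frame(c); np.savez(f"pics/{c}{n}.npz",**f)
    out.append(cv2.resize(f["img"][y:y+h,x:x+w,::-1],None,fx=3,fy=3,interpolation=cv2.INTER_CUBIC))
cv2.imwrite(f"pics/l{n}.png",np.hstack(out))
s=ctrl.get_state(); print({k:np.round(s[k],4).tolist() for k in("time_s","joint_pos","eef_pos","ft_force","wrist_torque","width")})
E
python3 look.py 1
```

```text
{'time_s': 2.1167, 'joint_pos': [-14.0762, 0.5122, 107.4266, -0.0013, 72.2797, 78.4354], 'eef_pos': [0.5112, -0.0472, 0.1702], 'ft_force': [-0.4025, 0.3721, 0.6509], 'wrist_torque': [0.009, 0.0259, 0.0301], 'width': 0.9993}
```

View pics/l1.png

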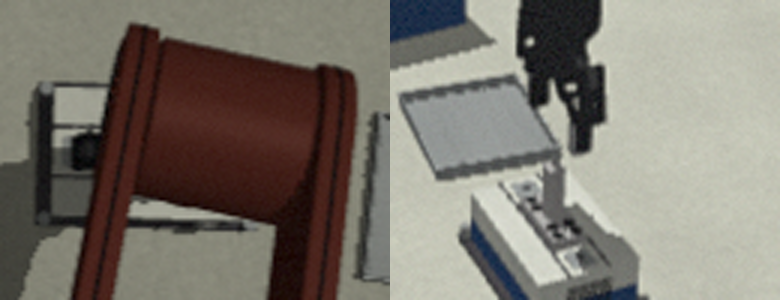

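The scene view shows the open fingers straddling the post, with the jaw mid-line at about (560,115) above the post top at (555,158). The top view is blocked by the arm. Next I descend and grip.

Request:
{"method": "step_arm", "body": {
  "motion": [0.025,-0.003,-0.002,0,0,0,0.0854,0.025,0,0,0,0,0,0.0854,0.024,0,0,0,0,0,0.0854,0,0,0,0,0,0,0.0854,0,0,0,0,0,0,0.0854]
}}

```text
time_s: 2.53
eef_pos: [0.5146, -0.0451, 0.0982]
ee_rot: [[-0.0, -0.045, -0.999], [0.0, -0.999, 0.045], [-1.0, -0.0, 0.0]]
ft_force: [-0.2, -0.5, 1.1]
width: 0.996
```

Request:
{"method": "step_arm", "body": {
  "motion": [0,0,0,0,0,0,0.025,0,0,0,0,0,0,0.025,0,0,0,0,0,0,0.025,0,0,0,0,0,0,0.025,0,0,0,0,0,0,0.025],
  "newtons": 30
}}

```text
time_s: 2.95
eef_pos: [0.5151, -0.0447, 0.0982]
ee_rot: [[0.001, -0.044, -0.999], [-0.0, -0.999, 0.044], [-1.0, 0.0, -0.001]]
ft_force: [-0.4, -0.4, -0.6]
width: 0.303
```

```bash
python3 look.py 2
```

```text
{'time_s': 3.05, 'joint_pos': [-13.6999, 5.8946, 110.3179, 0.0013, 63.7565, 78.8118], 'eef_pos': [0.5148, -0.0446, 0.0977], 'ft_force': [-0.6112, -0.3732, 0.355], 'wrist_torque': [0.0098, -0.0476, -0.0145], 'width': 0.29}
```

View pics/l2.png

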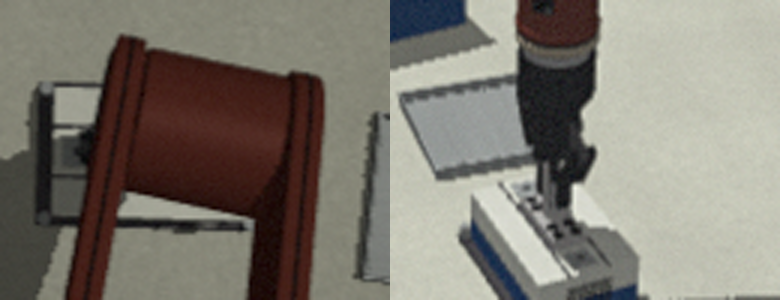

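The fingers straddle the post, one on each side in y, at scene crop (540–575,190). Next I close to a firm grip.

Request:
{"method": "step_arm", "body": {
  "motion": [0,0,0,0,0,0,0.008,0,0,0,0,0,0,0.008,0,0,0,0,0,0,0.008,0,0,0,0,0,0,0.008],
  "newtons": 110
}}

```text
time_s: 3.38
eef_pos: [0.5147, -0.0444, 0.0976]
ee_rot: [[0.0, -0.044, -0.999], [0.0, -0.999, 0.044], [-1.0, -0.0, -0.0]]
ft_force: [-1.7, 2.7, 4.3]
width: 0.201
```

```bash
python3 -c "
from workcell import ctrl;import numpy as np
s=ctrl.get_state();print([np.round(s[k],3) for k in('eef_pos','ft_force','wrist_torque','width')])"
```

```text
[array([ 0.515, -0.044,  0.098]), array([-1.659,  2.73 ,  4.346]), array([ 0.295,  0.214, -0.078]), np.float64(0.201)]
```

Width reads about 17–18 mm, so the post is gripped. First tilt: +y end up 6.5° about the −y bottom edge.

Request:
{"method": "step_arm", "body": {
  "motion": [-0.0011,0.0017,0,0,0,-1.6,0.008,-0.0011,0.0017,0,0,0,-1.6,0.008]
}}

```text
time_s: 3.55
eef_pos: [0.5146, -0.0473, 0.0996]
ee_rot: [[0.003, -0.042, -0.999], [0.057, -0.997, 0.042], [-0.998, -0.057, -0.001]]
ft_force: [-1.4, 0.9, 6.6]
width: 0.194
```

Request:
{"method": "step_arm", "body": {
  "motion": [-0.0011,0.0017,0,0,0,-1.6,0.008,-0.0011,0.0017,0,0,0,-1.6,0.008,0,0,0,0,0,0,0.008]
}}

```text
time_s: 3.8
eef_pos: [0.5144, -0.0504, 0.1016]
ee_rot: [[0.005, -0.044, -0.999], [0.116, -0.992, 0.045], [-0.993, -0.116, 0.0]]
ft_force: [0.6, 8.9, 5.3]
width: 0.196
```

```bash
python3 look.py 3
```

```text
{'time_s': 3.9, 'joint_pos': [-18.4767, 6.2631, 109.7111, 6.9254, 65.9877, 71.148], 'eef_pos': [0.5145, -0.0503, 0.1016], 'ft_force': [0.4605, 7.2677, 3.6613], 'wrist_torque': [1.0522, -0.0961, -0.0326], 'width': 0.1965}
```

View pics/l3.png

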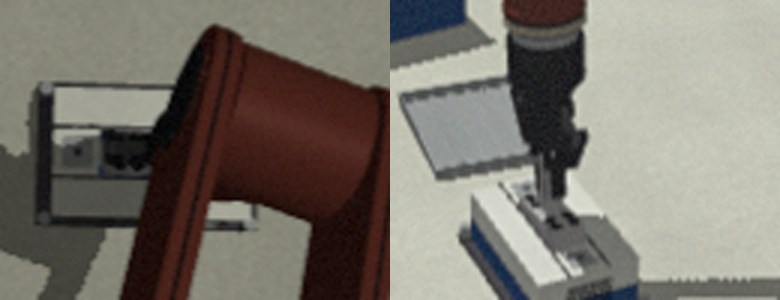

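The tool is tilted 6.6° and the near (+y) end of the insert stands visibly higher. Holes in the scene crop moved from about (565,230) to (565,220). Vertical force is small and the moment is 1 Nm. Now the other way, about the +y teeth.

Request:
{"method": "step_arm", "body": {
  "motion": [-0.0012,-0.0013,0,0,0,1.7,0.008,-0.0012,-0.0013,0,0,0,1.7,0.008,-0.0012,-0.0013,0,0,0,1.7,0.008]
}}

```text
time_s: 4.15
eef_pos: [0.513, -0.0455, 0.1023]
ee_rot: [[-0.002, -0.046, -0.999], [0.027, -0.999, 0.046], [-1.0, -0.027, 0.003]]
ft_force: [5.8, 2.5, -22.1]
width: 0.19
```

Request:
{"method": "step_arm", "body": {
  "motion": [-0.0012,-0.0013,0,0,0,1.7,0.008,-0.0012,-0.0013,0,0,0,1.7,0.008]
}}

```text
time_s: 4.32
eef_pos: [0.5132, -0.043, 0.105]
ee_rot: [[-0.004, -0.045, -0.999], [-0.033, -0.998, 0.045], [-0.999, 0.033, 0.003]]
ft_force: [5.8, 6.5, -17.4]
width: 0.193
```

Request:
{"method": "step_arm", "body": {
  "motion": [-0.0012,-0.0013,0,0,0,1.7,0.008,-0.0012,-0.0013,0,0,0,1.7,0.008,0,0,0,0,0,0,0.008]
}}

```text
time_s: 4.57
eef_pos: [0.5137, -0.0399, 0.1082]
ee_rot: [[-0.006, -0.043, -0.999], [-0.093, -0.995, 0.043], [-0.996, 0.093, 0.002]]
ft_force: [1.4, 6.7, -4.8]
width: 0.194
```

```bash
python3 look.py 4
```

```text
{'time_s': 4.6667, 'joint_pos': [-9.8093, 5.0731, 110.0921, -5.819, 64.4093, 85.1665], 'eef_pos': [0.5137, -0.04, 0.1083], 'ft_force': [0.7877, 8.8494, -3.4217], 'wrist_torque': [1.925, -0.2241, -0.0859], 'width': 0.201}
```

View pics/l4.png

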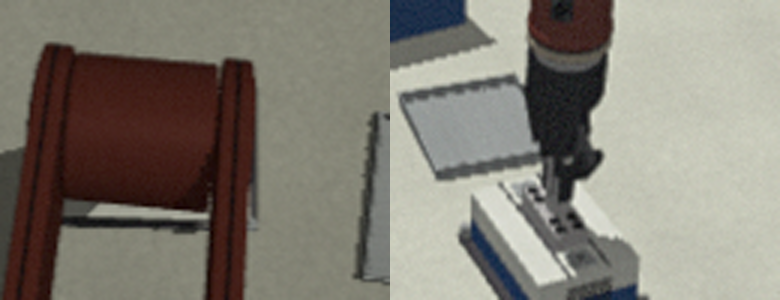

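Tilted −5.3° with the insert visibly higher (block edge at crop (550,215)). The heater's near corner hasn't moved. Upward pull peaked at about 22 N, then fell to 4 N. Next the +y side, with slightly less lift.

Request:
{"method": "step_arm", "body": {
  "motion": [-0.001,0.0013,0,0,0,-1.7,0.008,-0.001,0.0013,0,0,0,-1.7,0.008,-0.001,0.0013,0,0,0,-1.7,0.008]
}}

```text
time_s: 4.92
eef_pos: [0.5135, -0.0446, 0.1114]
ee_rot: [[-0.003, -0.043, -0.999], [-0.003, -0.999, 0.043], [-1.0, 0.003, 0.002]]
ft_force: [1.1, 4.4, -5.0]
width: 0.195
```

Request:
{"method": "step_arm", "body": {
  "motion": [-0.001,0.0013,0,0,0,-1.7,0.008,-0.001,0.0013,0,0,0,-1.7,0.008]
}}

```text
time_s: 5.08
eef_pos: [0.5134, -0.0477, 0.1137]
ee_rot: [[0.0, -0.044, -0.999], [0.056, -0.997, 0.044], [-0.998, -0.056, 0.002]]
ft_force: [0.7, 3.9, -5.1]
width: 0.197
```

Request:
{"method": "step_arm", "body": {
  "motion": [-0.001,0.0013,0,0,0,-1.7,0.008,0,0,0,0,0,0,0.008]
}}

```text
time_s: 5.25
eef_pos: [0.5133, -0.0496, 0.1149]
ee_rot: [[0.001, -0.046, -0.999], [0.086, -0.995, 0.046], [-0.996, -0.086, 0.003]]
ft_force: [1.0, 6.0, -4.0]
width: 0.194
```

```bash
cat > st.py <<'E'
from workcell import ctrl;import numpy as np
s=ctrl.get_state();print([np.round(s[k],4).tolist() for k in('time_s','eef_pos','ft_force','wrist_torque','width','ee_rot')])
E
python3 st.py
```

```text
[5.25, [0.5133, -0.0496, 0.1149], [0.9845, 6.0082, -3.9625], [1.303, -0.1796, -0.0262], 0.1939, [[0.0014, -0.0456, -0.999], [0.086, -0.9953, 0.0455], [-0.9963, -0.086, 0.0025]]]
```

Resistance on that swing was only about weight (5 N). I'll level it and feel with a small lift.

Request:
{"method": "step_arm", "body": {
  "motion": [0,-0.0013,0,0,0,1.65,0.008,0,-0.0013,0,0,0,1.65,0.008,0,-0.0013,0,0,0,1.65,0.008,0,0,0,0,0,0,0.008]
}}

```text
time_s: 5.58
eef_pos: [0.5135, -0.0444, 0.1148]
ee_rot: [[-0.002, -0.043, -0.999], [-0.004, -0.999, 0.043], [-1.0, 0.004, 0.002]]
ft_force: [0.5, 4.0, -5.5]
width: 0.196
```

Request:
{"method": "step_arm", "body": {
  "motion": [-0.0015,0,0,0,0,0,0.008,0,0,0,0,0,0,0.008]
}}

```text
time_s: 5.75
eef_pos: [0.5135, -0.0448, 0.1166]
ee_rot: [[-0.003, -0.044, -0.999], [-0.002, -0.999, 0.044], [-1.0, 0.002, 0.002]]
ft_force: [0.3, 6.2, -5.9]
width: 0.197
```

Request:
{"method": "step_arm", "body": {
  "motion": [-0.001,0,0,0,0,0,0.008,0,0,0,0,0,0,0.008]
}}

```text
time_s: 5.92
eef_pos: [0.5136, -0.0452, 0.1179]
ee_rot: [[-0.002, -0.044, -0.999], [-0.002, -0.999, 0.044], [-1.0, 0.002, 0.002]]
ft_force: [0.1, 5.9, -3.0]
width: 0.198
```

```bash
python3 look.py 5
```

```text
{'time_s': 6.0167, 'joint_pos': [-13.7064, 4.2723, 109.5941, -0.1847, 66.2167, 78.8956], 'eef_pos': [0.5137, -0.0454, 0.1181], 'ft_force': [-0.8769, 5.1977, -1.295], 'wrist_torque': [1.0395, 0.1366, -0.0129], 'width': 0.1941}
```

View pics/l5.png

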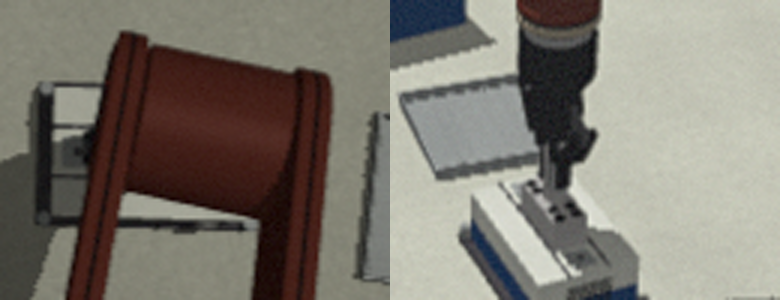

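The insert stands about 20 mm higher (block side visible at crop (555,225)), the heater is in place, and the lift felt only its own weight. I'll ease it 1 mm in +y and lift gently, watching the force.

Request:
{"method": "step_arm", "body": {
  "motion": [-0.001,-0.001,0,0,0,0,0.008,-0.0015,0,0,0,0,0,0.008]
}}

```text
time_s: 6.18
eef_pos: [0.5139, -0.0457, 0.1207]
ee_rot: [[-0.002, -0.044, -0.999], [-0.005, -0.999, 0.044], [-1.0, 0.005, 0.001]]
ft_force: [-0.4, 0.6, -4.2]
width: 0.193
```

Request:
{"method": "step_arm", "body": {
  "motion": [-0.0015,0,0,0,0,0,0.008,-0.0015,0,0,0,0,0,0.008]
}}

```text
time_s: 6.35
eef_pos: [0.5144, -0.0458, 0.1243]
ee_rot: [[-0.001, -0.044, -0.999], [-0.005, -0.999, 0.044], [-1.0, 0.005, 0.0]]
ft_force: [-0.5, 0.6, -4.9]
width: 0.196
```

Request:
{"method": "step_arm", "body": {
  "motion": [-0.002,0,0,0,0,0,0.008,-0.002,0,0,0,0,0,0.008]
}}

```text
time_s: 6.52
eef_pos: [0.5145, -0.0456, 0.1285]
ee_rot: [[-0.0, -0.044, -0.999], [-0.005, -0.999, 0.044], [-1.0, 0.005, 0.0]]
ft_force: [-0.5, 1.3, -3.7]
width: 0.195
```

```bash
python3 st.py
```

```text
[6.5167, [0.5145, -0.0456, 0.1285], [-0.5431, 1.2623, -3.7361], [0.0265, -0.0504, -0.0216], 0.1946, [[-0.0002, -0.0442, -0.999], [-0.0046, -0.999, 0.0442], [-1.0, 0.0046, 0.0]]]
```

It's free: 3.7 N (its weight) and no moment. Lifting clear, then checking how it hangs.

Request:
{"method": "step_arm", "body": {
  "motion": [-0.008,0,0,0,0,0,0.008,-0.015,0,0,0,0,0,0.008,-0.02,0,0,0,0,0,0.008,-0.012,0,0,0,0,0,0.008,0,0,0,0,0,0,0.008]
}}

```text
time_s: 6.93
eef_pos: [0.517, -0.0457, 0.1874]
ee_rot: [[0.007, -0.044, -0.999], [-0.006, -0.999, 0.044], [-1.0, 0.006, -0.007]]
ft_force: [1.1, -0.5, -4.5]
width: 0.194
```

```bash
python3 look.py 6 310,200 275,95
```

```text
{'time_s': 7.0333, 'joint_pos': [-13.6081, -0.0387, 106.4379, -0.2586, 73.4626, 78.9828], 'eef_pos': [0.515, -0.0453, 0.1839], 'ft_force': [-0.205, 1.0223, -4.7367], 'wrist_torque': [-0.0209, 0.02, -0.041], 'width': 0.1927}
```

View pics/l6.png

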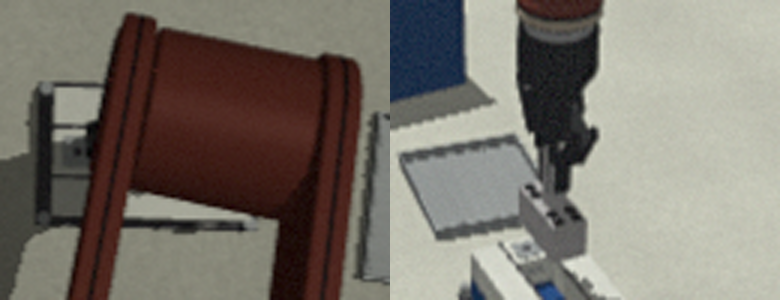

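The insert hangs upright and clear of the heater (block at crop (555,220)), and the well is empty. Carrying it to the tray.

Request:
{"method": "step_arm", "body": {
  "motion": [0,0.014,0.002,0,0,0,0.008,0,0.028,0.0045,0,0,0,0.008,0,0.032,0.005,0,0,0,0.008,0,0.032,0.005,0,0,0,0.008,0,0.032,0.005,0,0,0,0.008]
}}

```text
time_s: 7.45
eef_pos: [0.4857, -0.1827, 0.1823]
ee_rot: [[-0.002, -0.043, -0.999], [-0.003, -0.999, 0.043], [-1.0, 0.003, 0.002]]
ft_force: [-0.1, -0.8, -4.0]
width: 0.193
```

Request:
{"method": "step_arm", "body": {
  "motion": [0,0.032,0.005,0,0,0,0.008,0,0.032,0.005,0,0,0,0.008,0,0.032,0.005,0,0,0,0.008,0,0.028,0.0045,0,0,0,0.008,0,0.016,0.003,0,0,0,0.008]
}}

```text
time_s: 7.87
eef_pos: [0.4567, -0.3235, 0.1829]
ee_rot: [[-0.002, -0.046, -0.999], [-0.004, -0.999, 0.046], [-1.0, 0.004, 0.002]]
ft_force: [0.6, 0.2, -4.2]
width: 0.192
```

Request:
{"method": "step_arm", "body": {
  "motion": [0,0,0,3,0,0,0.008,0,0,0,3.5,0,0,0.008,0.02,0,0,0,0,0,0.008,0.02,0,0,0,0,0,0.008,0,0,0,0,0,0,0.008]
}}

```text
time_s: 8.28
eef_pos: [0.4552, -0.3185, 0.1386]
ee_rot: [[-0.008, -0.157, -0.988], [0.003, -0.988, 0.157], [-1.0, -0.001, 0.008]]
ft_force: [-0.8, 1.4, -6.1]
width: 0.193
```

```bash
python3 look.py 7 400,200 260,90; python3 st.py
```

```text
{'time_s': 8.3833, 'joint_pos': [-42.9702, 8.2487, 102.3757, -0.2046, 69.4816, 56.1146], 'eef_pos': [0.4571, -0.3199, 0.1426], 'ft_force': [-0.3874, 0.3426, -4.2494], 'wrist_torque': [0.0021, -0.0182, -0.0428], 'width': 0.1998}
[8.3833, [0.4571, -0.3199, 0.1426], [-0.3874, 0.3426, -4.2494], [0.0021, -0.0182, -0.0428], 0.1998, [[-0.0036, -0.1567, -0.9876], [-0.0012, -0.9877, 0.1567], [-1.0, 0.0017, 0.0034]]]
```

View pics/l7.png

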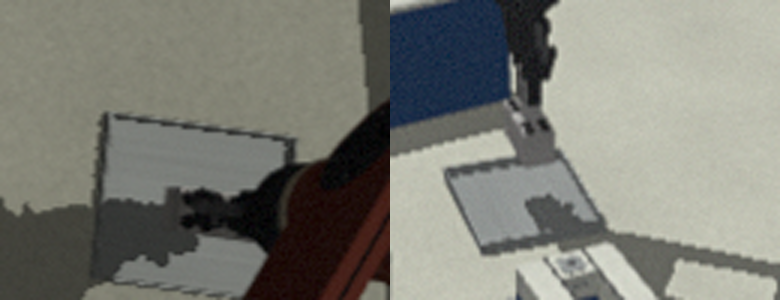

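The insert is over the tray middle, with its shadow on the tray floor at scene crop (555,215). Expected touchdown is at TCP z ≈ 0.063, so I descend and then creep.

Request:
{"method": "step_arm", "body": {
  "motion": [0.02,0,0,0,0,0,0.008,0.022,0,0,0,0,0,0.008,0.014,0,0,0,0,0,0.008,0.006,0,0,0,0,0,0.008,0,0,0,0,0,0,0.008]
}}

```text
time_s: 8.8
eef_pos: [0.4579, -0.3208, 0.0817]
ee_rot: [[-0.002, -0.157, -0.988], [-0.003, -0.988, 0.157], [-1.0, 0.003, 0.001]]
ft_force: [-0.8, -0.5, -3.9]
width: 0.193
```

Request:
{"method": "step_arm", "body": {
  "motion": [0,0,0,0,0,0,0.008,0.004,0,0,0,0,0,0.008,0.004,0,0,0,0,0,0.008,0,0,0,0,0,0,0.008]
}}

```text
time_s: 9.13
eef_pos: [0.4585, -0.3215, 0.0747]
ee_rot: [[0.0, -0.157, -0.988], [-0.005, -0.988, 0.157], [-1.0, 0.005, -0.001]]
ft_force: [0.2, -0.2, -3.9]
width: 0.196
```

Request:
{"method": "step_arm", "body": {
  "motion": [0.003,0,0,0,0,0,0.008,0.003,0,0,0,0,0,0.008,0,0,0,0,0,0,0.008]
}}

```text
time_s: 9.38
eef_pos: [0.458, -0.3211, 0.0679]
ee_rot: [[-0.001, -0.157, -0.988], [-0.004, -0.988, 0.157], [-1.0, 0.004, 0.0]]
ft_force: [-0.8, -0.2, -5.0]
width: 0.196
```

Request:
{"method": "step_arm", "body": {
  "motion": [0.002,0,0,0,0,0,0.008,0.001,0,0,0,0,0,0.008,0,0,0,0,0,0,0.008]
}}

```text
time_s: 9.63
eef_pos: [0.4582, -0.3213, 0.0653]
ee_rot: [[-0.001, -0.157, -0.988], [-0.004, -0.988, 0.157], [-1.0, 0.004, -0.0]]
ft_force: [-0.7, 0.6, -3.8]
width: 0.196
```

Request:
{"method": "step_arm", "body": {
  "motion": [0.001,0,0,0,0,0,0.008,0.001,0,0,0,0,0,0.008,0,0,0,0,0,0,0.008]
}}

```text
time_s: 9.88
eef_pos: [0.4583, -0.3214, 0.0634]
ee_rot: [[-0.0, -0.157, -0.988], [-0.004, -0.988, 0.157], [-1.0, 0.004, -0.0]]
ft_force: [-0.3, 0.2, -4.8]
width: 0.195
```

Request:
{"method": "step_arm", "body": {
  "motion": [0.001,0,0,0,0,0,0.008,0,0,0,0,0,0,0.008]
}}

```text
time_s: 10.05
eef_pos: [0.4585, -0.3216, 0.0627]
ee_rot: [[0.0, -0.157, -0.988], [-0.005, -0.988, 0.157], [-1.0, 0.005, -0.001]]
ft_force: [0.0, 0.0, -5.7]
width: 0.191
```

Request:
{"method": "step_arm", "body": {
  "motion": [0.001,0,0,0,0,0,0.008,0,0,0,0,0,0,0.008]
}}

```text
time_s: 10.22
eef_pos: [0.4586, -0.3217, 0.0626]
ee_rot: [[0.0, -0.157, -0.988], [-0.005, -0.988, 0.157], [-1.0, 0.005, -0.001]]
ft_force: [-2.6, 1.9, 3.8]
width: 0.196
```

Request:
{"method": "step_arm", "body": {
  "motion": [0.001,0,0,0,0,0,0.008,0,0,0,0,0,0,0.008]
}}

```text
time_s: 10.38
eef_pos: [0.4587, -0.3218, 0.0626]
ee_rot: [[0.0, -0.157, -0.988], [-0.005, -0.988, 0.157], [-1.0, 0.005, -0.001]]
ft_force: [-5.9, 3.8, 11.1]
width: 0.194
```

It has touched down at 0.0626, as predicted, and the force has reversed to +11 N. I relieve the press, release gently, and back off upward.

Request:
{"method": "step_arm", "body": {
  "motion": [-0.001,0,0,0,0,0,0.008,0,0,0,0,0,0,0.022,0,0,0,0,0,0,0.03,0,0,0,0,0,0,0.04,0,0,0,0,0,0,0.05],
  "newtons": 30
}}

```text
time_s: 10.8
eef_pos: [0.4586, -0.3216, 0.0616]
ee_rot: [[0.0, -0.157, -0.988], [-0.005, -0.988, 0.157], [-1.0, 0.005, -0.001]]
ft_force: [-0.4, 0.3, -0.2]
width: 0.581
```

Request:
{"method": "step_arm", "body": {
  "motion": [0,0,0,0,0,0,0.05,-0.01,0,0,0,0,0,0.05,-0.025,0,0,0,0,0,0.05,-0.035,0,0,0,0,0,0.05,-0.035,0,0,0,0,0,0.05]
}}

```text
time_s: 11.22
eef_pos: [0.4577, -0.3203, 0.1674]
ee_rot: [[-0.002, -0.157, -0.988], [-0.003, -0.988, 0.157], [-1.0, 0.003, 0.001]]
ft_force: [1.1, -0.5, 0.6]
width: 0.59
```

Request:
{"method": "step_arm", "body": {
  "motion": [-0.03,0,0.02,0,0,0,0.05,-0.02,0,0.035,0,0,0,0.05,0,0.03,0.025,0,0,0,0.05,0,0.035,0.01,0,0,0,0.05,0,0.035,0,0,0,0,0.05]
}}

```text
time_s: 11.63
eef_pos: [0.3523, -0.4062, 0.2192]
ee_rot: [[0.001, -0.156, -0.988], [-0.007, -0.988, 0.156], [-1.0, 0.007, -0.002]]
ft_force: [1.5, -0.5, 0.7]
width: 0.593
```

Request:
{"method": "step_arm", "body": {
  "motion": [0,0.035,0,0,0,0,0.05,0,0.035,0,0,0,0,0.05,0,0.035,0,0,0,0,0.05,0,0.02,0,0,0,0,0.05,0,0,0,0,0,0,0.05]
}}

```text
time_s: 12.05
eef_pos: [0.3326, -0.5327, 0.218]
ee_rot: [[-0.0, -0.16, -0.987], [-0.006, -0.987, 0.16], [-1.0, 0.006, -0.001]]
ft_force: [-1.4, -0.3, 0.1]
width: 0.586
```

```bash
python3 - <<'E'
import cv2,numpy as np
from workcell import grab_frame
o=[]
for c in("top","scene"):
    f=grab_frame(c); np.savez(f"pics/{c}8.npz",**f); i=f["img"][:,:,::-1]
    o.append(cv2.resize(i[130:330,170:510] if c=="top" else i[110:310,180:440],(400,300 if c=="scene" else 235),interpolation=cv2.INTER_CUBIC))
o[0]=cv2.copyMakeBorder(o[0],0,65,0,0,cv2.BORDER_CONSTANT)
cv2.imwrite("pics/l8.png",cv2.resize(np.hstack(o),None,fx=1,fy=1))
E
python3 st.py
```

```text
[12.15, [0.3339, -0.5291, 0.2176], [-0.5693, 0.5566, 0.8126], [0.0329, -0.0382, -0.0134], 0.5884, [[-0.0002, -0.158, -0.9874], [-0.0037, -0.9874, 0.158], [-1.0, 0.0037, -0.0004]]]
```

View pics/l8.png

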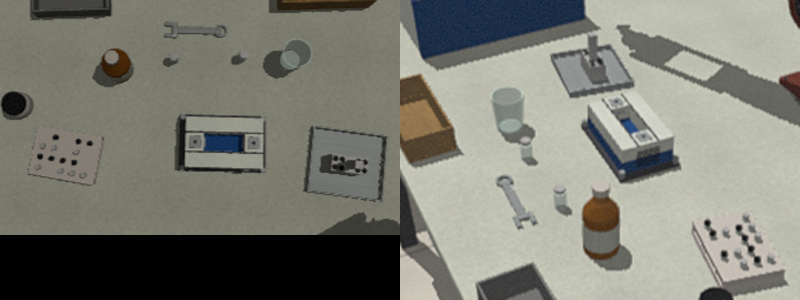

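The insert stands upright in the middle of the tray, at (345,165) in the top half and (595,60) in the scene half. The heater is on its base with an empty well, and the bystanders are where they were. Handing in.

```bash
python3 -c "
from workcell import ticket; print(ticket.close_job())"
```

```text
the job is handed in; nothing more can be done
None
```

The insert is out of the heater and standing upright near the middle of the tray, and the job is handed in at about 12 s of the 43 s allowed.

- **Freeing it:** I gripped the post and rocked the insert three times: +y end up, −y end up, then +y end up again. By then a small lift met only about 4 to 6 N, roughly its own weight.
- **Heater:** The largest upward pull I read was about 22 N, less than the heater's roughly 26 N weight. Forces were only read at the end of each move, so a brief higher peak could have been missed. In the pictures the heater never left its base.
- **Placing it:** It touched down at the predicted height (TCP at z = 0.0626 m), and the force turned upward to +11 N. I eased that off before opening the fingers, so it was let go only once it was down.
- **Last checks:** The final pictures show the insert upright in the tray, the heater on its base with an empty well, and the bottle, beaker, vials, jar, rack and spanner looking undisturbed by eye. The gripper is clear of everything.

No check failed. The two camera views put the tray centre about 5 mm apart in y, which didn't matter for the placing.

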